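# Put the oiled blocks under the drying hood

## Task

Put the freshly oiled plinth blocks to dry: lift the clear hood of the drying board right up so that it stays open, then set every loose block flat on the board midway between two neighbouring brackets, one to a gap (any gaps), in line with the bracket row and with its long side parallel to the brackets' feet. When all are in, lower the hood gently all the way shut without letting it drop, and (at any time) stand the oil bottle on the bench midway between the two glass jars; do not disturb the jars, the tape measure or the hand plane.

Things in the scene. Friction and masses are not known exactly. Their poses are not given: they have to be found in the camera images.
- board: the drying board, a fixed white-faced slab 220 (x) x 400 (y) x 40 high on the bench; origin at the centre of its underside, x towards its hinge side (away from the robot), z up. Its clear hood covers it when shut
- hood (a joint): opening angle of the clear plastic hood: 0 shut (its start) to 1.66 fully open (rad). A box open below, 185 deep (hinge towards board -x), 360 wide, 90 high, walls 4, 0.6 kg. No catch, little friction: beyond about 1.1 rad it stays open by its weight, below that it falls shut; do not close it faster than 0.8 rad/s through the last 0.3 rad
- hood_handle (a point): middle of the hood's steel handle bar: 12 thick, 110 long along board y, 35 off the hood's front wall on an arm at each end, 50 above the hood's lower rim; with the hood shut it is at board x = -125, z = 90. It turns with the hood, is free all round, can be pinched from above at any angle and turns in the fingers
- hood_hinge (a point): a point on the hinge axis, in the middle of the hood's width: board x = 95, y = 0, z = 40; the axis runs along board y
- bracket1: a small curved wooden knee bracket, fixed on the drying board, rightmost of the row (lowest board y); 75 deep (its x, foot's toe towards -x), 20 wide (its y), 68 high; origin at the centre of its underside, on the board. The four stand in a row along the board's y, 90 to 106 centre to centre
- bracket2: a small curved wooden knee bracket, fixed on the drying board, second from the right; 75 deep (its x, foot's toe towards -x), 20 wide (its y), 68 high; origin at the centre of its underside, on the board. The four stand in a row along the board's y, 90 to 106 centre to centre
- bracket3: a small curved wooden knee bracket, fixed on the drying board, third from the right; 75 deep (its x, foot's toe towards -x), 20 wide (its y), 68 high; origin at the centre of its underside, on the board. The four stand in a row along the board's y, 90 to 106 centre to centre
- bracket4: a small curved wooden knee bracket, fixed on the drying board, leftmost of the row (highest board y); 75 deep (its x, foot's toe towards -x), 20 wide (its y), 68 high; origin at the centre of its underside, on the board. The four stand in a row along the board's y, 90 to 106 centre to centre
- block1: a loose dark-oiled wooden plinth block, stepped: foot 56 long (its x) x 30 wide (its y) x 26 high, with a 44 x 20 x 10 step on top (36 high in all), about 70 g; origin at the centre of its underside. All present blocks are alike; 2 or 3 of the three are present
- block2: a loose dark-oiled wooden plinth block, stepped: foot 56 long (its x) x 30 wide (its y) x 26 high, with a 44 x 20 x 10 step on top (36 high in all), about 70 g; origin at the centre of its underside. All present blocks are alike; 2 or 3 of the three are present
- block3: a loose dark-oiled wooden plinth block, stepped: foot 56 long (its x) x 30 wide (its y) x 26 high, with a 44 x 20 x 10 step on top (36 high in all), about 70 g; origin at the centre of its underside. All present blocks are alike; 2 or 3 of the three are present
- bottle: the yellow plastic oil bottle with a black cap, loose, standing: body diameter 48, 115 high in all, plain cylindrical up to at least 60, 0.22 kg; origin at the centre of its underside
- jar_a: a glass jar with a steel cap, diameter 64, 80 high, 0.6 kg, loose; origin at the centre of its underside. Its x axis points at jar_b
- jar_b: the second, identical glass jar, 180 (centre to centre) from jar_a; origin at the centre of its underside
- tape: a grey tape measure, 65 x 35 x 60 high, loose, not part of the job; origin at the centre of its underside
- plane: a hand plane, 160 x 50 x 80 high, fixed, not part of the job; origin at the centre of its underside
Things that resemble listed ones, but are neither listed nor needed, are in the scene too. Leave any purple or red look-alike of the bottle alone.

How it is judged:
By the outcome, as a careful person would: the job done as asked, in the order asked, and still so for the second after the job is handed in, with the robot touching nothing.
Of block1, block2, block3 only 2 to 3 are there at a start; the rules pass over those that are not, and their reading is None.
At some moment in a run one of block1, block2, block3 may be knocked a few centimetres aside while the robot is not near it.
It also fails if it takes over 210 s, if anything falls off the work surface, if the arm or the gripper's body presses on something with over 40 N, if the wrist force passes 120 N, or if a joint passes its speed limit or range.

## Robot

A 6-joint arm with a two-finger parallel gripper is mounted at the origin on the work surface. World frame = base frame: x ahead of the robot, y to its left, z up, the work surface at z = 0. Lengths are in m, angles in rad, forces in N, time in s.
With the tool pointing down it reaches from about 0.325 to 0.85 m from the base axis. Payload 4.4 kg.
Tool frame: the origin (TCP) lies between the finger pads; the fingertips stand bot.tip_reach ahead of it and the grasp point (between the pads) lies 2 mm behind it (bot.tip_reach is the distance from the TCP to the fingertips, in m); z points along the fingers, y is the line along which they close (so a half turn about z gives the same grasp; the last joint's range is limited). The gripper opens to 94 mm and grips with 3 to 60 N. Pads are 16 mm wide; open, the fingers measure 119 mm over their backs; the gripper's body (75 mm by 177 mm) begins 78 mm behind the grasp point.
Start: joints at [1.175, 0.207, 1.542, -0, 1.393, -0.15], TCP at [0.139, 0.558, 0.222] pointing down, gripper open.
Joint ranges: [-2.73, 2.73], [-0.86, 2.22], [0.23, 2.46], [-1.11, 4.25], [0.08, 2.63], [-2.82, 2.82]. Speed limits (rad/s): [2.79, 2.79, 3.14, 3.14, 3.14, 3.14].

## Interface

Orientations are given as a unit quaternion [w, x, y, z].
In Python, from rig import status, optics, order, bot gives the robot as it stands.
- The arm moves only by the shell command python3 -m inch 'ROWS' [FORCE]. ROWS is text: rows parted by semicolons, each of 5 numbers parted by spaces: the opening, from 0 (shut) to 1 (fully open), then the shift along the tool's x, y, z in units of 12 cm (1.0 is 12 cm), then the turn about the tool's z in units of 45 degrees (1.0 is 45 degrees). In form: fingers dx dy dz spin; .... A call has 1 to 10 rows; each row is the pose to reach, as a shift and turn from the pose commanded when the call began, along the tool's axes at that moment; what a row does not reach only later rows make up. A row lasts 1/8 s, in which the tool goes at most 62.5 mm and 10.7 degrees, less where a joint would pass 70% of its speed; a pose out of reach is approached as far as the arm can. A call with a number of a shift or a turn outside -1 to 1 is refused whole. A call with a gripper value outside its range is refused whole. The fingers move at their own pace and stop on an object; FORCE is the grip in N (left out, the last holds). Time passes only in rows, so rows that repeat a pose let the fingers close. It gives the time, the measured TCP pose, the force, the opening and the grip force at its end, in the units of the state.
- status.get_obs(): the state, without advancing time (a new reading comes with each control period).
- optics.get_image(name): name is "scene" or "top"; returns the picture (420x560x3 uint8, blue, green, red); there is no depth.
- optics.camera_model(name): a dict with "intrinsics" (3x3 intrinsics, pixels), "R" (3x3) and "t" (3): a world point X has camera coordinates R X + t. Camera axes: x right, y down, z forward; pixel columns grow to the right and rows downward; lengths in m; the calibration is good to about 2 mm. A picture is of the moment at which its call begins. camera_model takes no time and is no camera call.
- order.sign_off(): hands the job in; it is judged then, once.
The state is a dict: "t": time; "joint_pos": joint angles; "joint_velocities": joint speeds; "joint_efforts": joint torques, N m; "position": TCP position; "eef_rot": TCP orientation; "contact_force": force on the tool from outside, world axes, zero at the start; "moment": the same for the moment, N m; "opening": opening from 0.0 (shut) to 1.0 (fully open); "grip_force": force on a finger pad.
Only numpy, scipy, OpenCV 4.12 (cv2) and the standard library are available. Lean on these libraries where they do the work, as an engineer would, in place of code of your own. Each camera call takes 0.05 s, during which the arm holds its last target. There are 200 camera calls.

## Working session

There is one attempt and no reset: what is moved stays moved. The work goes in short steps, Python scripts to look and compute and a shell command to move; the robot and the scene stay as the last step left them, time stands still between calls to the robot, and variables do not carry over. Pictures are saved under pics/ and viewed, at most 14 in all, crops included, and the job is handed in when it is done.

```bash
mkdir -p pics; ls; python3 - <<'E'
from rig import status, optics, order, bot
import cv2
for n in("scene","top"):
    cv2.imwrite(f"pics/{n}0.png",optics.get_image(n)); m=optics.camera_model(n); print(m)
print(status.get_obs(), bot.tip_reach)
E
```

```text
pics
{'intrinsics': array([[384.06226196,   0.        , 284.60416971],
       [  0.        , 384.06226196, 205.06715069],
       [  0.        ,   0.        ,   1.        ]]), 'R': array([[ 0.78787797,  0.61579536, -0.006662  ],
       [ 0.43298599, -0.5616107 , -0.70506493],
       [-0.43791716,  0.55262057, -0.70911146]]), 't': array([-0.4776586 , -0.15941221,  1.24130412])}
{'intrinsics': array([[380.30470767,   0.        , 278.29326004],
       [  0.        , 380.30470767, 206.81715503],
       [  0.        ,   0.        ,   1.        ]]), 'R': array([[ 0.00509564, -0.99989556, -0.01352449],
       [-0.98433664, -0.00263201, -0.17627946],
       [ 0.17622545,  0.01421091, -0.98424725]]), 't': array([0.06466943, 0.55207486, 1.16345361])}
{'t': 0.1, 'joint_pos': array([ 1.17551588e+00,  2.07348724e-01,  1.54276672e+00, -4.14897640e-05,
        1.39350641e+00, -1.50455415e-01]), 'joint_velocities': array([ 0.00127303, -0.00011032, -0.00512516,  0.00140766,  0.00152641,
        0.00167275]), 'joint_efforts': array([ 3.73683142e-04, -3.71872616e+01, -2.82287103e+01,  7.00006331e-02,
        3.10971157e-02, -3.85108035e-05]), 'position': array([0.13910623, 0.55721803, 0.22142002]), 'eef_rot': array([-2.53768832e-04,  1.22103308e-01,  9.92516878e-01, -9.82565533e-04]), 'contact_force': array([-0.08533771, -0.06275078, -0.59964518]), 'moment': array([ 0.03084193, -0.05268754,  0.03407635]), 'grip_force': 0.0, 'opening': 0.99801208469868} 0.017
```

View pics/scene0.png

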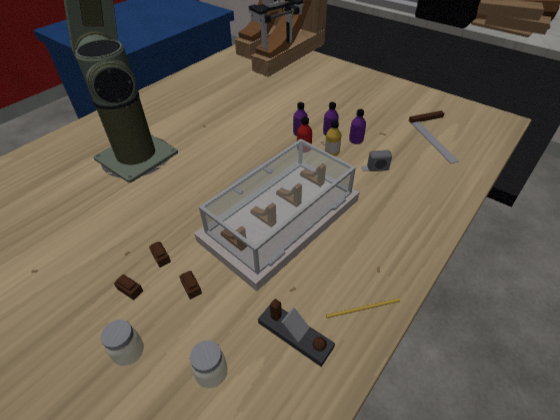

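View pics/top0.png

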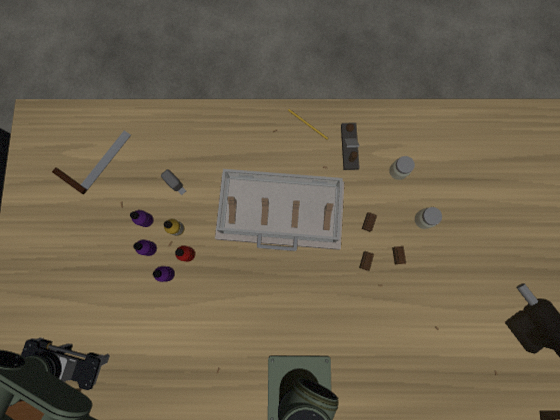

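The top view shows the board at (280,208) with its handle at (277,243). The three blocks are at (370,222), (367,261) and (399,255), and the jars are at (402,167) and (429,217). The only yellow bottle with a black cap is at (174,228). The other bottles, purple at (142,218), (146,247), (163,273) and red at (185,254), are look-alikes. I'll check this in crops.

```bash
python3 - <<'E'
import cv2,numpy as np
t=cv2.imread("pics/top0.png");s=cv2.imread("pics/scene0.png")
r=lambda a,x0,y0,x1,y1,k:cv2.resize(a[y0:y1,x0:x1],None,fx=k,fy=k,interpolation=cv2.INTER_CUBIC)
a=r(t,205,160,365,260,5);cv2.imwrite("pics/c1.png",a)
b=r(t,120,160,210,290,4);c=r(s,280,90,400,180,3.6) ; d=r(t,350,150,450,275,4)
im=np.zeros((600,800,3),np.uint8)
im[:520,:360]=b;im[:500,380:780]=d
cv2.imwrite("pics/c2.png",im)
im=np.zeros((600,800,3),np.uint8);im[:324,:432]=c
e=r(s,110,230,230,390,3.0);im[:480,436:796]=e;cv2.imwrite("pics/c3.png",im)
E
```

```text
(no output)
```

View pics/c1.png

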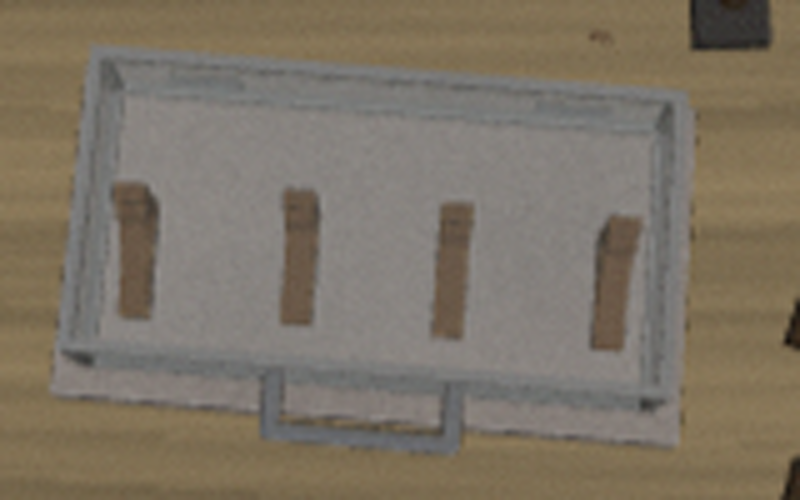

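View pics/c2.png

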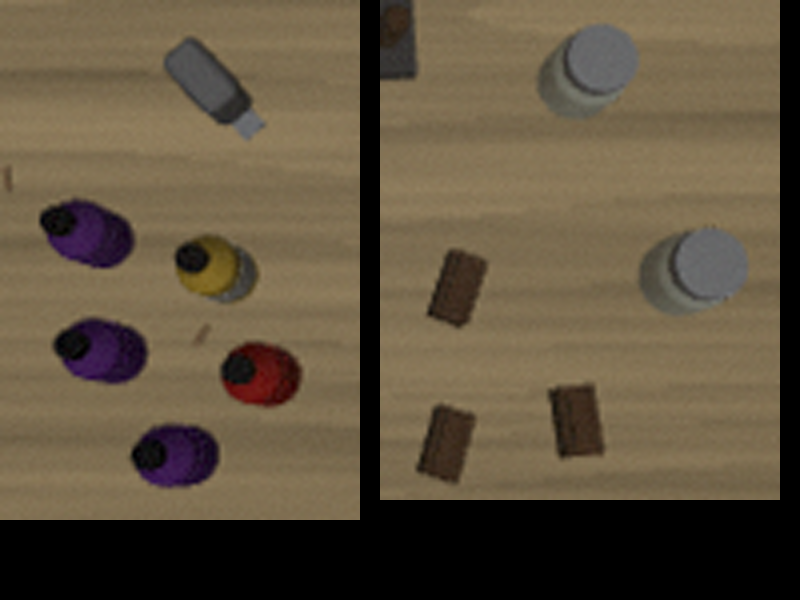

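View pics/c3.png

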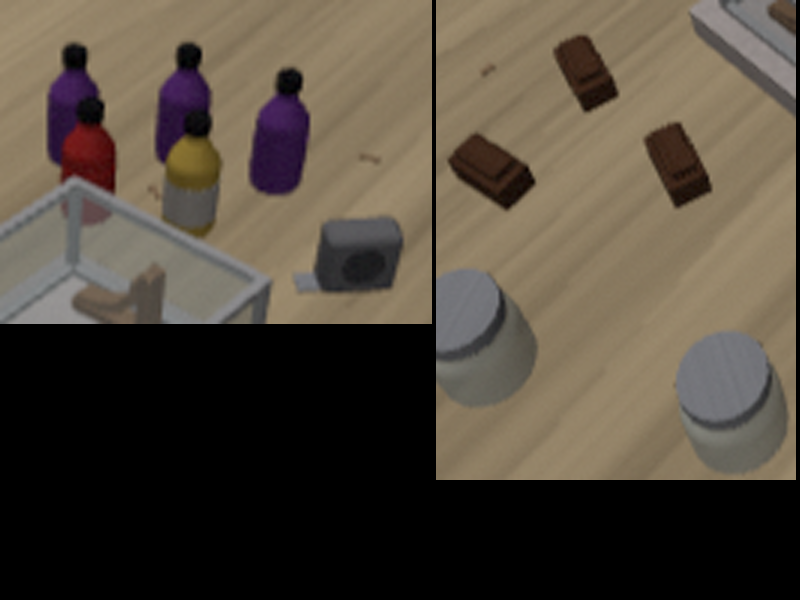

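The crops confirm the single yellow bottle with a black cap. Its cap is at top (168,224) and scene (335,123), and it has a grey label. All three blocks are present, and both jars and the tape are clear.

```bash
cat > h.py <<'E'
import numpy as np, cv2
from rig import status, optics, order, bot
from scipy.optimize import minimize, least_squares
M={n:optics.camera_model(n) for n in("scene","top")}
def proj(n,X):
    m=M[n];c=np.atleast_2d(X)@m["R"].T+m["t"];p=c@m["intrinsics"].T;return p[:,:2]/p[:,2:]
def back(n,uv,z):
    m=M[n];d=m["R"].T@np.linalg.solve(m["intrinsics"],[*uv,1]);o=-m["R"].T@m["t"];return (o+d*(z-o[2])/d[2])[:2]
def boxes(dims): # (lx,ly,z0,z1)
    return [np.array([[sx*l/2,sy*w/2,z] for sx in(-1,1) for sy in(-1,1) for z in(a,b)]) for l,w,a,b in dims]
BLK=boxes([(.056,.030,0,.026),(.044,.020,.026,.036)])
def pose(P,x,y,a,z=0):
    c,s=np.cos(a),np.sin(a);return P@np.array([[c,s,0],[-s,c,0],[0,0,1]])+[x,y,z]
def rend(n,q,z,roi,k=8):
    x0,y0,x1,y1=roi;im=np.zeros(((y1-y0)*k,(x1-x0)*k),np.float32)
    for b in BLK:
        p=((proj(n,pose(b,*q,z))+.5-[x0,y0])*k*16).round().astype(np.int32)
        cv2.fillConvexPoly(im,cv2.convexHull(p),1.,shift=4)
    return cv2.resize(im,(x1-x0,y1-y0),interpolation=cv2.INTER_AREA)
def dark(im):  # soft mask of dark wood
    g=im[:,:,2].astype(np.float32); return np.clip((105-g)/(105-70),0,1)
def fit(ims,q0,z=0,ns=("top","scene"),mask=dark):
    R={}
    for n in ns:
        u=proj(n,[[q0[0],q0[1],z+.015]])[0].astype(int);w=20 if n=="top" else 26
        R[n]=(u[0]-w,u[1]-w,u[0]+w,u[1]+w)
    ob={n:mask(ims[n])[R[n][1]:R[n][3],R[n][0]:R[n][2]] for n in ns}
    def f(v,a0):
        q=(q0[0]+v[0],q0[1]+v[1],a0+v[2]*20);return sum(((rend(n,q,z,R[n])-ob[n])**2).sum() for n in ns)
    best=min((minimize(f,[0,0,0],args=(a0,),method="Nelder-Mead",options=dict(initial_simplex=[[0,0,0],[.01,0,0],[0,.01,0],[0,0,.015]],maxiter=120)) for a0 in q0[2:] ),key=lambda r:r.fun) if 0 else None
    rs=[(minimize(f,[0,0,0],args=(a0,),method="Nelder-Mead",options=dict(initial_simplex=[[0,0,0],[.01,0,0],[0,.01,0],[0,0,.015]],maxiter=120)),a0) for a0 in np.arange(0,np.pi,np.pi/6)]
    r,a0=min(rs,key=lambda t:t[0].fun)
    return np.array([q0[0]+r.x[0],q0[1]+r.x[1],(a0+r.x[2]*20+np.pi/2)%np.pi-np.pi/2]),r.fun
def tri(uvt,uvs,z=None):
    f=lambda X:np.r_[proj("top",X)[0]-uvt,proj("scene",X)[0]-uvs]
    r=least_squares(f,[.5,0,.1]);return r.x,r.fun
def grab(tag):
    d={}
    for n in("scene","top"):
        d[n]=optics.get_image(n);cv2.imwrite(f"pics/{n}{tag}.png",d[n])
    return d
E
python3 - <<'E'
from h import *
np.set_printoptions(precision=4,suppress=True)
ims={n:cv2.imread(f"pics/{n}0.png") for n in M}
print([ims["top"][int(y),int(x),2] for x,y in((370,222),(367,261),(399,255),(380,240))])
for u in((370,222),(367,261),(399,255)):
    print(fit(ims,[*back("top",u,.015),0]))
for n,a,b in(("bottle",(168.2,224.2),(335,122.8)),("ja",(405.5,164.7),(118,334)),("jb",(432.2,216),(207,356))): 
    X,r=tri(a,b);print(n,X,r)
print("jars z=.08",back("top",(405.5,164.7),.08),back("top",(432.2,216),.08),back("scene",(118,334),.08),back("scene",(207,356),.08))
# board fit
c=lambda x,y:(205+x/5-.4,160+y/5-.4)
pts=[((-.11,.2,.04),c(52,393)),((-.11,-.2,.04),c(678,445)),((.095,.18,.13),c(92,48)),((.095,-.18,.13),c(692,92)),((-.131,.055,.09),c(262,438)),((-.131,-.055,.09),c(460,452))]
L=np.array([p for p,_ in pts]);uv=np.array([u for _,u in pts])
r=least_squares(lambda q:(proj("top",pose(L,*q))-uv).ravel(),[.6,0,0]);print("board",r.x,r.fun.reshape(-1,2))
q=r.x
print("scene front corners",proj("scene",pose(L,*q)))
for k in((135,318),(296,324),(447,337),(606,348)):
    w=back("top",c(*k),.05)-q[:2];a=q[2];print("toe", w@[np.cos(a),np.sin(a)],w@[-np.sin(a),np.cos(a)])
for k in((130,187),(301,192),(457,206),(625,220)):
    w=back("top",c(*k),.108)-q[:2];print("post", w@[np.cos(a),np.sin(a)],w@[-np.sin(a),np.cos(a)])
E
```

```text
[np.uint8(66), np.uint8(64), np.uint8(57), np.uint8(135)]
(array([ 0.5104, -0.2292, -0.3662]), np.float64(83.11424255371094))
(array([ 0.3848, -0.2157, -0.3116]), np.float64(43.68619918823242))
(array([ 0.4031, -0.3203,  0.0877]), np.float64(39.23042297363281))
bottle [0.4881 0.3986 0.1108] [-0.376  -0.4589 -0.5782  0.1469]
ja [ 0.6049 -0.3961  0.1584] [31.1872 18.0411 20.115  -1.976 ]
jb [ 0.6095 -0.3475 -0.0325] [-32.1046 -21.2701 -23.1172   2.8833]
jars z=.08 [ 0.6825 -0.3344] [ 0.5189 -0.4075] [ 0.5284 -0.411 ] [ 0.6921 -0.3371]
board [ 0.5458  0.0603 -0.0772] [[-0.258   0.0593]
 [ 0.6636 -0.0681]
 [ 0.5204 -0.4793]
 [-0.7115 -0.2191]
 [ 1.5666  0.2739]
 [-1.7568  0.4436]]
scene front corners [[298.808  157.9475]
 [193.5209 232.3254]
 [354.4539 166.9756]
 [254.707  248.623 ]
 [259.0843 164.7424]
 [229.3116 184.5722]]
toe -0.058971561779781065 0.1500744995234203
toe -0.05458086261392538 0.04796277434427532
toe -0.05515017133458555 -0.04783984091517888
toe -0.05404739840886668 -0.14814190743445085
post 0.013833369969189987 0.1528947244217854
post 0.019027319122445353 0.048494804885546035
post 0.017914852620845724 -0.0468683178719099
post 0.017386291193117624 -0.14900672265129877
```

The jar pixels in the scene view were swapped. I'll refine the fits with a better mask.

```bash
cat >> h.py <<'E'
def dark(im): return np.clip((122-im[:,:,2].astype(np.float32))/(122-66),0,1)
def w(q,p): # board-local -> world
    return pose(np.atleast_2d(p),*q)[0]
def row(*T):
    """targets (x,y,z,yaw of tool y [rad]) -> dx dy dz spin in row units from present pose"""
    o=status.get_obs();q=o["eef_rot"];from scipy.spatial.transform import Rotation as Ro
    R=Ro.from_quat([q[1],q[2],q[3],q[0]]).as_matrix();yaw=np.arctan2(R[1,1],R[0,1])
    for t in T:
        d=R.T@(np.array(t[:3])-o["position"])/.12
        s=(yaw-t[3]+np.pi/2)%np.pi-np.pi/2
        print(np.round(np.r_[d,s/(np.pi/4)],3), "(dist mm %.0f)"%(np.linalg.norm(d)*120))
    print("q6 %.2f"%o["joint_pos"][5])
E
python3 - <<'E'
from h import *
np.set_printoptions(precision=4,suppress=True)
ims={n:cv2.imread(f"pics/{n}0.png") for n in M}
vis=[]
for u in((370,222),(367,261),(399,255)):
    for ns in(("top","scene"),("top",),("scene",)):
        q,c=fit(ims,[*back("top",u,.015),0],ns=ns,mask=dark);print(ns,q,c)
        if len(ns)==2:
            for n in ns:
                im=cv2.resize(ims[n],None,fx=8,fy=8,interpolation=cv2.INTER_CUBIC)
                for b in BLK:
                    p=((proj(n,pose(b,*q))+.5)*8).round().astype(np.int32);cv2.polylines(im,[cv2.convexHull(p)],True,(0,255,0))
                cc=p.mean(0).astype(int);vis.append(im[cc[1]-130:cc[1]+130,cc[0]-130:cc[0]+130])
# jars: ring fit via overlay of circles
th=np.linspace(0,6.28,40)
def cyl(x,y,r,z0,z1):return np.concatenate([np.c_[x+r*np.cos(th),y+r*np.sin(th),0*th+z] for z in(z0,z1)])
for x,y in((.6825,-.3344),(.5189,-.4075)):
    for n in("scene",):
        im=cv2.resize(ims[n],None,fx=4,fy=4,interpolation=cv2.INTER_CUBIC)
        for col,ox in(((0,255,0),0),):
            p=((proj(n,cyl(x,y,.032,0,.08))+.5)*4).round().astype(np.int32);cv2.polylines(im,[cv2.convexHull(p)],True,col)
        cc=p.mean(0).astype(int);vis.append(im[cc[1]-130:cc[1]+130,cc[0]-130:cc[0]+130])
im=np.vstack([np.hstack(vis[:4]),np.hstack(vis[4:])]);cv2.imwrite("pics/c4.png",cv2.resize(im,(800,400)))
E
```

```text
('top', 'scene') [ 0.5107 -0.2294 -0.3617] 77.09424591064453
('top',) [ 0.5105 -0.2271 -0.3452] 2.2546682357788086
('scene',) [ 0.5109 -0.23   -0.3639] 59.18870162963867
('top', 'scene') [ 0.3848 -0.2157 -0.3132] 38.114097595214844
('top',) [ 0.3847 -0.2136 -0.3095] 3.098268985748291
('scene',) [ 0.3853 -0.2165 -0.3068] 19.8305606842041
('top', 'scene') [ 0.4034 -0.3205  0.0876] 33.99311447143555
('top',) [ 0.4035 -0.3181  0.1044] 6.6847991943359375
('scene',) [ 0.4033 -0.3212  0.0875] 8.278982162475586
```

View pics/c4.png

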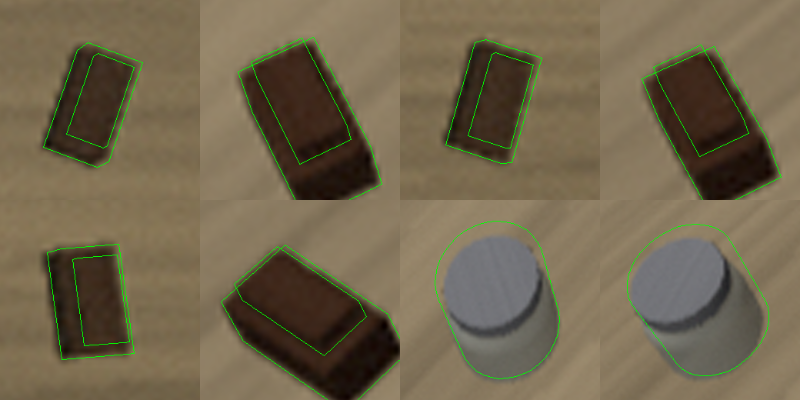

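The block overlays fit well; the two views differ by about 2 mm. Next I'll redo the jar triangulation and work out the handle approach.

```bash
python3 - <<'E'
from h import *
np.set_printoptions(precision=4,suppress=True)
for a,b in(((405.5,164.7),(207,356)),((432.2,216),(118,334))): print(*tri(a,b))
q=(.5458,.0603,-.0772); H=w(q,(-.125,0,.09));print(H)
y=q[2]
row((H[0],H[1],.222,y),(H[0],H[1],.15,y),(H[0],H[1],.088,y))
E
```

```text
[ 0.6871 -0.3356  0.0699] [-0.7071 -0.5025 -0.4903  0.0681]
[ 0.5212 -0.4103  0.0698] [-0.3966 -0.2143 -0.2684  0.0229]
[0.4212 0.0699 0.09  ]
[-3.265 -3.37   0.001  1.787] (dist mm 563)
[-3.265 -3.369  0.601  1.787] (dist mm 568)
[-3.265 -3.368  1.118  1.787] (dist mm 579)
q6 -0.15
```

```bash
python3 -m inch '0.3 -0.35 -0.35 0 0; 0.3 -0.7 -0.7 0 0; 0.3 -1 -1 0 0'; python3 -m inch '0.3 -0.35 -0.35 0 0; 0.3 -0.7 -0.7 0 0; 0.3 -1 -1 0 0'; python3 -m inch '0.3 -0.35 -0.35 0 0.2; 0.3 -0.7 -0.7 0 0.4; 0.3 -1 -1 0 0.6; 0.3 -1 -1 0 0.8; 0.3 -1 -1 0 1; 0.3 -1 -1 0 1'
python3 - <<'E'
from h import *
row((.4212,.0699,.222,-.0772),(.4212,.0699,.088,-.0772))
E
```

```text
t: 0.48
position: [0.2271, 0.4104, 0.2218]
eef_rot: [-0.0, 0.122, 0.993, -0.001]
contact_force: [0.6, -0.3, 0.7]
opening: 0.717
grip_force: 0.0
t: 0.85
position: [0.3145, 0.2649, 0.2222]
eef_rot: [0.0, 0.122, 0.992, -0.0]
contact_force: [0.4, 0.4, -0.6]
opening: 0.393
grip_force: 0.0
t: 1.6
position: [0.4011, 0.1211, 0.222]
eef_rot: [-0.0, 0.492, 0.871, -0.0]
contact_force: [-0.1, -0.0, -1.1]
opening: 0.297
grip_force: 0.0
[-0.452 -0.076 -0.     0.788] (dist mm 55)
[-0.452 -0.075  1.117  0.788] (dist mm 145)
q6 -0.46
```

```bash
python3 -m inch '0.3 -0.45 -0.075 0 0.2; 0.3 -0.45 -0.075 0 0.4; 0.3 -0.45 -0.075 0.2 0.6; 0.3 -0.45 -0.075 0.4 0.788; 0.3 -0.45 -0.075 0.6 0.788; 0.3 -0.45 -0.075 0.6 0.788'
python3 - <<'E'
from h import *
row((.4212,.0699,.089,-.0772))
E
```

```text
t: 2.35
position: [0.4193, 0.0707, 0.1485]
eef_rot: [-0.002, 0.733, 0.68, -0.002]
contact_force: [0.5, -0.6, -0.8]
opening: 0.299
grip_force: 0.0
[-0.006  0.019  0.496  0.002] (dist mm 60)
q6 0.04
```

```bash
python3 -m inch '0.3 0 0.015 0.15 0; 0.3 0 0.015 0.3 0; 0.3 0 0.015 0.4 0; 0.3 0 0.015 0.49 0; 0.3 0 0.015 0.49 0; 0 0 0.015 0.49 0; 0 0 0.015 0.49 0; 0 0 0.015 0.49 0' 20
python3 - <<'E'
from h import *
grab(1)
E
```

```text
t: 3.35
position: [0.423, 0.0703, 0.0921]
eef_rot: [-0.0, 0.734, 0.679, -0.0]
contact_force: [-1.7, -0.7, 5.0]
opening: 0.12
grip_force: 20.0
```

```bash
cat >> h.py <<'E'
def arc(th0,ths):
    f=lambda t:np.array([.2256*np.cos(2.918-t),.2256*np.sin(2.918-t)])
    for t in ths:
        d=(f(t)-f(th0))/.12;print("%.2f dy %.2f dz %.2f"%(t,d[0],-d[1]))
E
python3 - <<'E'
from h import *
for a in(0,.5,1.0):
    arc(a,a+np.arange(1,6)*.1); 
arc(1.5,[1.6,1.64])
E
```

```text
0.10 dy 0.05 dz -0.18
0.20 dy 0.12 dz -0.36
0.30 dy 0.21 dz -0.52
0.40 dy 0.31 dz -0.68
0.50 dy 0.42 dz -0.83
0.60 dy 0.13 dz -0.13
0.70 dy 0.28 dz -0.26
0.80 dy 0.43 dz -0.36
0.90 dy 0.60 dz -0.45
1.00 dy 0.77 dz -0.52
1.10 dy 0.18 dz -0.06
1.20 dy 0.36 dz -0.09
1.30 dy 0.55 dz -0.11
1.40 dy 0.74 dz -0.11
1.50 dy 0.93 dz -0.09
1.60 dy 0.18 dz 0.04
1.64 dy 0.26 dz 0.06
```

```bash
python3 -m inch '0 0 0.05 -0.18 0; 0 0 0.12 -0.36 0; 0 0 0.21 -0.52 0; 0 0 0.31 -0.68 0; 0 0 0.42 -0.83 0'
python3 - <<'E'
from h import *
o=status.get_obs();print(o["position"],o["contact_force"],o["opening"]);row((*w((.5458,.0603,-.0772),(.095-.1661,0,.04+.1527)),-.0772))
E
```

```text
t: 4.08
position: [0.4705, 0.0666, 0.1903]
eef_rot: [-0.003, 0.734, 0.679, -0.003]
contact_force: [-5.0, -0.0, -0.6]
opening: 0.122
grip_force: 20.0
[0.47051386 0.06655251 0.19030167] [-5.02511605 -0.02776082 -0.55482259] 0.12219873600604997
[-0.004  0.037 -0.02  -0.001] (dist mm 5)
q6 0.04
```

```bash
python3 -m inch '0 0 0.13 -0.13 0; 0 0 0.28 -0.26 0; 0 0 0.43 -0.36 0; 0 0 0.6 -0.45 0; 0 0 0.77 -0.52 0'; python3 -m inch '0 0 0.18 -0.06 0; 0 0 0.36 -0.09 0; 0 0 0.55 -0.11 0; 0 0 0.74 -0.11 0; 0 0 0.93 -0.09 0'
python3 - <<'E'
from h import *
grab(2)
E
```

```text
t: 4.7
position: [0.5662, 0.0591, 0.2563]
eef_rot: [0.001, 0.734, 0.679, 0.0]
contact_force: [-3.0, 0.1, 5.3]
opening: 0.118
grip_force: 20.0
t: 5.32
position: [0.6779, 0.0502, 0.2641]
eef_rot: [0.0, 0.734, 0.679, 0.0]
contact_force: [-0.3, -0.0, 0.7]
opening: 0.117
grip_force: 20.0
```

View pics/scene2.png

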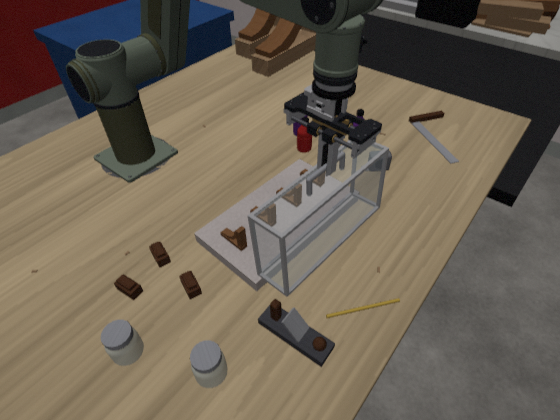

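The hood is up at about 1.5 rad with the handle held at (325,160). I'll push it the rest of the way, release and retreat upwards.

```bash
python3 -m inch '0 0 0.09 0.02 0; 0 0 0.18 0.04 0; 0 0 0.26 0.06 0; 0 0 0.26 0.06 0; 0.35 0 0.26 0.06 0; 0.35 0 0.26 0.06 0; 0.35 0 0.26 -0.1 0; 0.35 0 0.26 -0.4 0; 0.35 0 0 -0.4 0; 0.35 0 -0.4 -0.4 0'
python3 - <<'E'
from h import *
row((.5105,-.2285,.3,-.36),(.5105,-.2285,.15,-.36))
E
```

```text
t: 6.68
position: [0.6295, 0.054, 0.315]
eef_rot: [0.001, 0.734, 0.679, 0.001]
contact_force: [-0.4, -0.5, 0.2]
opening: 0.352
grip_force: 0.0
[-2.425 -0.804  0.121  0.358] (dist mm 307)
[-2.425 -0.809  1.371  0.358] (dist mm 348)
q6 0.03
```

```bash
python3 -m inch '0.7 -0.3 -0.3 0 0; 0.8 -0.6 -0.6 0.1 0; 0.8 -1 -0.8 0.1 0'; python3 -m inch '0.8 -0.5 0 0 0; 0.8 -1 0 0 0; 0.8 -1.4e0 0 0 0' ; python3 -m inch '0.8 -0.45 0 0 0.2; 0.8 -0.45 0 0.3 0.36; 0.8 -0.45 0 0.6 0.36;0.8 -0.45 0 0.6 0.36'
python3 - <<'E'
from h import *
d=grab(3)
for u in((.5105,-.2285),(.385,-.215),(.4034,-.320)):print(u,fit(d,[*u,0],mask=dark,ns=("scene",)),fit(d,[*u,0],mask=dark,ns=("top",)))
row((.5105,-.2285,.15,-.36),(.5105,-.2285,.021,-.36))
E
```

```text
t: 7.05
position: [0.5222, -0.058, 0.3018]
eef_rot: [0.0, 0.734, 0.68, 0.0]
contact_force: [1.0, -0.0, 0.1]
opening: 0.633
grip_force: 0.0
t: 7.55
position: [0.5179, -0.1114, 0.2271]
eef_rot: [-0.002, 0.823, 0.569, -0.001]
contact_force: [-1.0, -0.3, 0.9]
opening: 0.797
grip_force: 0.0
(0.5105, -0.2285) (array([ 0.51093716, -0.23003848, -0.36454327]), np.float64(52.15120315551758)) (array([ 0.51271661, -0.24504902,  1.18209122]), np.float64(784.6046142578125))
(0.385, -0.215) (array([ 0.38508046, -0.21644088, -0.31280968]), np.float64(26.342748641967773)) (array([ 0.3547572 , -0.20429367, -0.03802917]), np.float64(724.1754150390625))
(0.4034, -0.32) (array([ 0.40330922, -0.32114403,  0.08780794]), np.float64(12.013278007507324)) (array([ 0.4035698 , -0.31813654,  0.10992026]), np.float64(110.548828125))
[-0.938  0.263  0.671 -0.001] (dist mm 142)
[-9.380e-01  2.600e-01  1.746e+00 -1.000e-03] (dist mm 240)
q6 -0.01refused, shift out of range in row 3
```

```bash
python3 -m inch '0.9 -0.5 0.13 0 0; 0.9 -0.94 0.26 0.3 0; 0.9 -0.94 0.26 0.67 0;0.9 -0.94 0.26 0.67 0'
python3 - <<'E'
from h import *
row((.5105,-.2285,.021,-.36))
E
```

```text
t: 8.15
position: [0.5076, -0.2279, 0.1467]
eef_rot: [-0.002, 0.823, 0.568, -0.001]
contact_force: [0.4, 0.4, -0.6]
opening: 0.898
grip_force: 0.0
[ 0.003  0.03   1.047 -0.002] (dist mm 126)
q6 -0.22
```

```bash
python3 -m inch '0.9 0 0.01 0.4 0; 0.9 0 0.01 0.75 0; 0.9 0 0.01 1 0;0.9 0 0.01 1 0; 0.9 0 0.01 1 0'
python3 - <<'E'
from h import *
row((.5105,-.2285,.021,-.36))
E
```

```text
t: 8.78
position: [0.5128, -0.2298, 0.0313]
eef_rot: [0.003, 0.822, 0.569, 0.001]
contact_force: [0.9, 0.0, -0.4]
opening: 0.901
grip_force: 0.0
[ 0.003 -0.022  0.086  0.   ] (dist mm 11)
q6 -0.22
```

```bash
python3 -m inch '0.9 0 0 0.08 0; 0.9 0 0 0.08 0; 0.5 0 0 0.08 0; 0.3 0 0 0.08 0; 0.3 0 0 0.08 0; 0.3 0 0 0.08 0' 15
python3 -m inch '0.3 0 0 -0.1 0; 0.3 0 0 -0.4 0;0.3 0 0 -0.8 0; 0.3 0 0 -1 0;0.3 0 0 -1 0;0.3 0 0 -1 0'
python3 - <<'E'
from h import *
np.set_printoptions(precision=4,suppress=True)
d=grab(4)
# open-hood bracket crop
r=cv2.resize(d["top"][160:260,205:365],None,fx=5,fy=5,interpolation=cv2.INTER_CUBIC);cv2.imwrite("pics/c5.png",r)
E
```

```text
t: 9.52
position: [0.5103, -0.2289, 0.0186]
eef_rot: [0.0, 0.823, 0.569, 0.0]
contact_force: [-0.4, -0.1, 0.9]
opening: 0.594
grip_force: 15.0
t: 10.28
position: [0.5093, -0.2283, 0.1374]
eef_rot: [-0.001, 0.823, 0.569, -0.0]
contact_force: [-0.5, -0.4, -1.8]
opening: 0.591
grip_force: 15.0
```

View pics/c5.png

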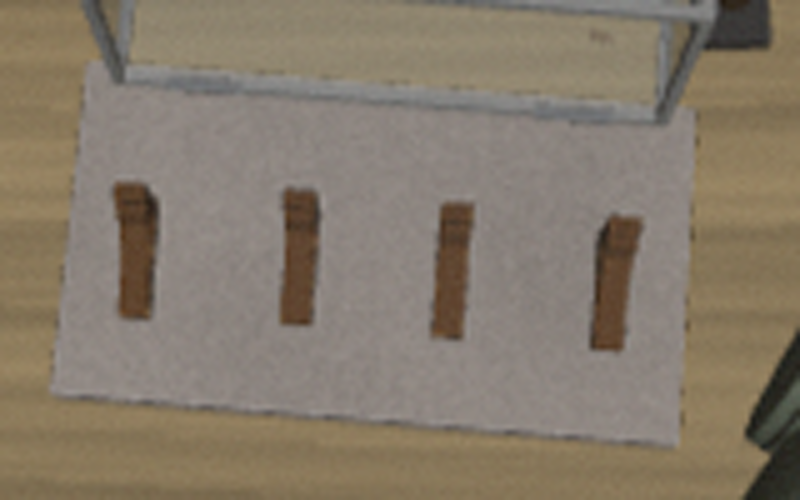

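The block is gripped (56 mm between the fingers) and all four bracket feet are clear. I'll look at the scene view of the board too.

```bash
python3 - <<'E'
from h import *
np.set_printoptions(precision=4,suppress=True)
c=lambda x,y:(205+x/5-.4,160+y/5-.4)
L=np.array([(-.11,.2,.04),(-.11,-.2,.04),(.11,-.2,.04),(.11,.2,.04)]);uv=np.array([c(53,393),c(679,445),c(693,110),c(90,63)])
r=least_squares(lambda q:(proj("top",pose(L,*q))-uv).ravel(),[.55,.06,-.08]);q=r.x;print(q,r.fun)
a=q[2]
for nm,z,ks in(("toe",.04,((135,319),(296,325),(447,338),(606,350))),("posttopback",.108,((130,183),(301,188),(458,202),(625,216)))):
  for k in ks:
    v=back("top",c(*k),z)-q[:2];print(nm,v@[np.cos(a),np.sin(a)],v@[-np.sin(a),np.cos(a)])
im=cv2.resize(cv2.imread("pics/scene4.png")[150:290,185:375],None,fx=4.2,fy=4.2,interpolation=cv2.INTER_CUBIC)
def dr(P,col):
    p=((proj("scene",pose(np.array(P),*q))+.5-[185,150])*4.2).round().astype(np.int32);cv2.polylines(im,[p],True,col)
dr(L,(0,255,0))
for y in(.151,.048,-.048,-.148):
    x0,x1=-.055,.02
    dr([(x0,y-.01,.04),(x0,y+.01,.04),(x1,y+.01,.04),(x1,y-.01,.04)],(0,0,255));dr([(x1,y-.01,.108),(x1,y+.01,.108),(x1,y+.01,.04),(x1,y-.01,.04)],(255,0,0))
cv2.imwrite("pics/c6.png",im)
E
```

```text
[ 0.5446  0.0611 -0.077 ] [-0.6954  0.4628  0.2479  0.3194  1.0636 -0.4874 -0.6219 -0.4241]
toe -0.057050087420071595 0.15087052911387944
toe -0.05263946630990222 0.04791209335657413
toe -0.05322849729599684 -0.048684108553181116
toe -0.05276979267667054 -0.14985572705849487
posttopback 0.01764189241962234 0.15252298730571873
posttopback 0.022815743380043257 0.04808220695645193
posttopback 0.021728727396035874 -0.04792320905290284
posttopback 0.021128065935851786 -0.14949454253521316
```

View pics/c6.png

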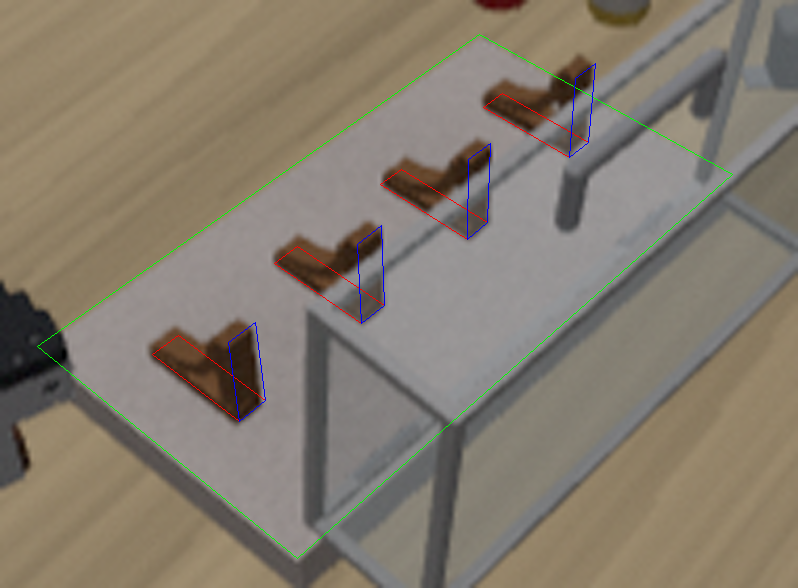

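The overlay matches the brackets within about 2 mm. The row centre is at board x ≈ -0.0175, and the gap centres are at board y ≈ 0.0995, 0 and -0.0985.

```bash
cat >> h.py <<'E'
Q=(.5446,.0608,-.077)
G=[w(Q,(-.0175,y,0)) for y in(-.0985,0,.0995)]
E
python3 - <<'E'
from h import *
print(G)
for z in(.18,.0605): row((*G[0][:2],z,Q[2]))
E
```

```text
[array([ 0.51957485, -0.03606197,  0.        ]), array([0.52715185, 0.06214617, 0.        ]), array([0.53480578, 0.16135135, 0.        ])]
[ 1.528 -0.483 -0.359 -0.362] (dist mm 197)
q6 -0.22
[ 1.527 -0.479  0.637 -0.362] (dist mm 207)
q6 -0.22
```

```bash
python3 -m inch '0.3 0.1 -0.05 -0.36 0; 0.3 0.4 -0.15 -0.36 0; 0.3 0.8 -0.25 -0.36 0; 0.3 1 -0.32 -0.36 -0.18;0.3 1 -0.32 -0.36 -0.362; 0.3 1 -0.32 -0.36 -0.362'
python3 - <<'E'
from h import *
for z in(.15,.0605): row((*G[0][:2],z,Q[2]))
E
```

```text
t: 11.12
position: [0.5158, -0.1023, 0.1802]
eef_rot: [-0.001, 0.734, 0.679, -0.001]
contact_force: [0.4, -0.8, -1.5]
opening: 0.592
grip_force: 15.0
[ 0.552 -0.011  0.252 -0.001] (dist mm 73)
q6 -0.28
[ 0.552 -0.009  0.998 -0.001] (dist mm 137)
q6 -0.28
```

```bash
python3 -m inch '0.3 0.3 -0.01 0 0; 0.3 0.552 -0.01 0 0; 0.3 0.552 -0.01 0.3 0; 0.3 0.552 -0.01 0.6 0;0.3 0.552 -0.01 0.8 0;0.3 0.552 -0.01 0.8 0;0.3 0.552 -0.01 0.8 0;0.3 0.552 -0.01 0.8 0'
python3 - <<'E'
from h import *
row((*G[0][:2],.0605,Q[2]))
E
```

```text
t: 12.12
position: [0.5218, -0.0373, 0.0871]
eef_rot: [0.001, 0.734, 0.679, 0.001]
contact_force: [0.3, -0.7, -0.2]
opening: 0.593
grip_force: 15.0
[ 0.009 -0.02   0.222 -0.001] (dist mm 27)
q6 -0.16
```

```bash
python3 -m inch '0.3 0.01 -0.015 0.1 0; 0.3 0.01 -0.015 0.16 0; 0.3 0.01 -0.015 0.2 0;0.3 0.01 -0.015 0.22 0;0.3 0.01 -0.015 0.22 0'
python3 -m inch '0.7 0 0 0 0; 0.8 0 0 0 0;0.8 0 0 0 0;0.8 0 0 -0.2 0; 0.8 0 0 -0.6 0; 0.8 0 0 -1 0;  0.8 -0.4 0 -1 0;  0.8 -0.8 0 -1 0; 0.8 -1 -0.3 -1 0;  0.8 -1 -0.6 -1 0'
python3 - <<'E'
from h import *
d=grab(5)
np.set_printoptions(precision=4,suppress=True)
print(fit(d,[*G[0][:2],0],z=.04,mask=dark,ns=("top",)))
for u in((.385,-.215),(.4034,-.320)):print(u,fit(d,[*u,0],mask=dark,ns=("scene",)),fit(d,[*u,0],mask=dark,ns=("top",)))
row((.385,-.215,.15,-.311),(.385,-.215,.02,-.311))
E
```

```text
t: 12.75
position: [0.5189, -0.0355, 0.0591]
eef_rot: [-0.0, 0.734, 0.679, -0.0]
contact_force: [0.5, -0.2, -0.1]
opening: 0.595
grip_force: 15.0
t: 14.0
position: [0.437, -0.1513, 0.1794]
eef_rot: [0.0, 0.735, 0.679, -0.0]
contact_force: [-0.1, 0.8, -0.1]
opening: 0.801
grip_force: 0.0
(array([ 0.5173, -0.0329, -0.0763]), np.float64(124.18524169921875))
(0.385, -0.215) (array([ 0.3852, -0.2165, -0.3161]), np.float64(8.048803329467773)) (array([ 0.377 , -0.2125,  0.6253]), np.float64(762.0070190429688))
(0.4034, -0.32) (array([ 0.4035, -0.3213,  0.0885]), np.float64(10.944406509399414)) (array([ 0.3871, -0.3049, -0.4491]), np.float64(598.39306640625))
[-0.579 -0.369  0.237  0.296] (dist mm 87)
[-0.58  -0.366  1.321  0.296] (dist mm 179)
q6 -0.44
```

```bash
python3 -m inch '0.9 -0.3 -0.2 0 0.15; 0.9 -0.58 -0.369 0 0.296; 0.9 -0.58 -0.369 0.3 0.296; 0.9 -0.58 -0.369 0.6 0.296; 0.9 -0.58 -0.369 0.9 0.296;0.9 -0.58 -0.369 0.9 0.296;0.9 -0.58 -0.369 0.9 0.296'
python3 - <<'E'
from h import *
row((.385,-.215,.02,-.311))
E
```

```text
t: 14.98
position: [0.3896, -0.2163, 0.0724]
eef_rot: [0.001, 0.807, 0.59, 0.0]
contact_force: [-0.1, -1.1, 0.2]
opening: 0.902
grip_force: 0.0
[-0.001 -0.041  0.437  0.003] (dist mm 53)
q6 -0.39
```

```bash
python3 -m inch '0.9 0 -0.035 0.2 0; 0.9 0 -0.035 0.35 0; 0.9 0 -0.035 0.43 0; 0.9 0 -0.035 0.43 0; 0.3 0 -0.035 0.43 0; 0.3 0 -0.035 0.43 0; 0.3 0 -0.035 0.43 0; 0.3 0 -0.035 0.43 0' 15
python3 -m inch '0.3 0 0 -0.1 0; 0.3 0 0 -0.4 0;0.3 0 0 -0.8 0; 0.3 0 0 -1 0;0.3 0.2 0.2 -1 0;0.3 0.2 0.2 -1 -0.15;0.3 0.2 0.2 -1 -0.296;0.3 0.2 0.2 -1 -0.296'
python3 - <<'E'
from h import *
for z in(.18,.061): row((*G[1][:2],z,Q[2]))
E
```

```text
t: 15.98
position: [0.3849, -0.2148, 0.0202]
eef_rot: [0.001, 0.808, 0.59, 0.0]
contact_force: [0.4, -0.2, 2.0]
opening: 0.596
grip_force: 15.0
t: 16.98
position: [0.4143, -0.1985, 0.1399]
eef_rot: [-0.0, 0.734, 0.679, -0.0]
contact_force: [0.0, -0.2, -0.6]
opening: 0.592
grip_force: 15.0
[ 2.239e+00  7.690e-01 -3.340e-01 -1.000e-03] (dist mm 287)
q6 -0.56
[ 2.239e+00  7.690e-01  6.580e-01 -1.000e-03] (dist mm 295)
q6 -0.56
```

```bash
python3 -m inch '0.3 0.2 0.1 -0.33 0; 0.3 0.6 0.3 -0.33 0; 0.3 1 0.5 -0.33 0'; python3 -m inch '0.3 0.3 0.1 0 0; 0.3 0.7 0.2 0 0; 0.3 1 0.25 0 0; 0.3 1 0.25 0 0; 0.3 1 0.25 0 0'
python3 - <<'E'
from h import *
for z in(.061,): row((*G[1][:2],z,Q[2]))
E
```

```text
t: 17.35
position: [0.4844, -0.0831, 0.1804]
eef_rot: [0.001, 0.735, 0.678, 0.0]
contact_force: [0.5, 0.1, -0.2]
opening: 0.599
grip_force: 15.0
t: 17.98
position: [0.5222, 0.0331, 0.1792]
eef_rot: [0.0, 0.734, 0.679, -0.0]
contact_force: [-0.1, 0.5, -0.4]
opening: 0.599
grip_force: 15.0
[ 0.245  0.023  0.985 -0.001] (dist mm 122)
q6 -0.02
```

```bash
python3 -m inch '0.3 0.245 0.02 0 0; 0.3 0.245 0.02 0.4 0; 0.3 0.245 0.02 0.7 0; 0.3 0.245 0.02 0.8 0; 0.3 0.245 0.02 0.8 0; 0.3 0.245 0.02 0.8 0'
python3 - <<'E'
from h import *
for z in(.061,): row((*G[1][:2],z,Q[2]))
E
```

```text
t: 18.73
position: [0.5289, 0.0622, 0.085]
eef_rot: [0.001, 0.734, 0.679, 0.001]
contact_force: [-0.1, 0.5, -0.3]
opening: 0.598
grip_force: 15.0
[-0.001 -0.015  0.2   -0.001] (dist mm 24)
q6 0.03
```

```bash
python3 -m inch '0.3 0 -0.01 0.1 0; 0.3 0 -0.01 0.15 0; 0.3 0 -0.01 0.19 0;0.3 0 -0.01 0.2 0;0.3 0 -0.01 0.2 0'
python3 -m inch '0.7 0 0 0 0; 0.8 0 0 0 0;0.8 0 0 0 0;0.8 0 0 -0.2 0; 0.8 0 0 -0.6 0; 0.8 0 0 -1 0;  0.8 -0.4 0 -1 0;  0.8 -0.8 0 -1 0; 0.8 -1 -0.3 -1 0;  0.8 -1 -0.6 -1 0'
python3 -m inch '0.8 -0.4 -0.1 0 0;0.8 -0.8 -0.2 0 0;0.8 -1 -0.2 0 0'
python3 - <<'E'
from h import *
d=grab(6)
np.set_printoptions(precision=4,suppress=True)
for u in((.4034,-.320),):print(u,fit(d,[*u,0],mask=dark,ns=("scene",)),fit(d,[*u,0],mask=dark,ns=("top",)))
row((.4033,-.319,.15,.095),(.4033,-.319,.02,.095))
E
```

```text
t: 19.35
position: [0.5258, 0.0629, 0.06]
eef_rot: [-0.0, 0.734, 0.68, -0.0]
contact_force: [-3.7, 0.2, 5.5]
opening: 0.596
grip_force: 15.0
t: 20.6
position: [0.4443, -0.0529, 0.1791]
eef_rot: [0.0, 0.735, 0.678, -0.0]
contact_force: [-0.1, 0.6, 0.2]
opening: 0.8
grip_force: 0.0
t: 20.98
position: [0.4111, -0.1709, 0.1794]
eef_rot: [0.0, 0.734, 0.679, -0.0]
contact_force: [0.7, 0.2, 0.1]
opening: 0.798
grip_force: 0.0
(0.4034, -0.32) (array([ 0.4035, -0.3213,  0.0878]), np.float64(9.709583282470703)) (array([ 0.4057, -0.3052,  0.9203]), np.float64(705.1917724609375))
[-1.233  0.028  0.247 -0.223] (dist mm 151)
[-1.232  0.027  1.33  -0.223] (dist mm 218)
q6 -0.51
```

```bash
python3 -m inch '0.9 -0.5 0 0 -0.1; 0.9 -1 0 0 -0.223; 0.9 -1 0 0.2 -0.223; 0.9 -1 0.02 0.4 -0.223; 0.9 -1 0.02 0.4 -0.223;0.9 -1 0.02 0.4 -0.223'
python3 - <<'E'
from h import *
row((.4033,-.319,.02,.095))
E
```

```text
t: 21.82
position: [0.4058, -0.2886, 0.1319]
eef_rot: [0.0, 0.671, 0.741, 0.0]
contact_force: [0.5, 0.0, 0.0]
opening: 0.904
grip_force: 0.0
[-0.25  -0.046  0.933  0.006] (dist mm 116)
q6 -0.89
```

```bash
python3 -m inch '0.9 -0.25 -0.04 0 0; 0.9 -0.25 -0.04 0.4 0; 0.9 -0.25 -0.04 0.7 0; 0.9 -0.25 -0.04 0.9 0; 0.9 -0.25 -0.04 0.93 0;0.9 -0.25 -0.04 0.93 0; 0.3 -0.25 -0.04 0.93 0; 0.3 -0.25 -0.04 0.93 0; 0.3 -0.25 -0.04 0.93 0; 0.3 -0.25 -0.04 0.93 0' 15
python3 -m inch '0.3 0 0 -0.1 0; 0.3 0 0 -0.4 0;0.3 0 0 -0.8 0; 0.3 0.2 0 -1 0;0.3 0.5 0 -1 0;0.3 0.8 0.2 -1 0.15;0.3 1 0.4 -1 0.22;0.3 1 0.6 -1 0.22'
python3 - <<'E'
from h import *
for z in(.18,.061): row((*G[2][:2],z,Q[2]))
E
```

```text
t: 23.08
position: [0.4038, -0.3197, 0.0203]
eef_rot: [0.001, 0.672, 0.741, 0.0]
contact_force: [0.7, 0.1, 2.8]
opening: 0.593
grip_force: 15.0
t: 24.08
position: [0.4632, -0.1907, 0.14]
eef_rot: [-0.0, 0.732, 0.681, -0.0]
contact_force: [-0.1, 0.1, -0.5]
opening: 0.593
grip_force: 15.0
[ 2.97   0.382 -0.332  0.006] (dist mm 362)
q6 -0.49
[2.969 0.383 0.66  0.006] (dist mm 368)
q6 -0.49
```

```bash
python3 -m inch '0.3 0.2 0 -0.33 0; 0.3 0.6 0.1 -0.33 0; 0.3 1 0.13 -0.33 0.006'; python3 -m inch '0.3 0.4 0.05 0 0; 0.3 0.8 0.1 0 0; 0.3 1 0.13 0 0';python3 -m inch '0.3 0.4 0.05 0 0; 0.3 0.8 0.1 0 0; 0.3 0.96 0.11 0 0;  0.3 0.96 0.11 0 0;0.3 0.96 0.11 0.4 0;0.3 0.96 0.11 0.6 0;0.3 0.96 0.11 0.8 0;0.3 0.96 0.11 0.8 0;0.3 0.96 0.11 0.8 0'
python3 - <<'E'
from h import *
for z in(.061,): row((*G[2][:2],z,Q[2]))
E
```

```text
t: 24.45
position: [0.4884, -0.0734, 0.1804]
eef_rot: [0.001, 0.735, 0.678, 0.0]
contact_force: [0.6, -0.2, -1.4]
opening: 0.594
grip_force: 15.0
t: 24.82
position: [0.5124, 0.0464, 0.1796]
eef_rot: [-0.0, 0.734, 0.679, 0.0]
contact_force: [-0.4, -1.0, -0.2]
opening: 0.594
grip_force: 15.0
t: 25.95
position: [0.5357, 0.157, 0.0843]
eef_rot: [0.001, 0.735, 0.678, 0.0]
contact_force: [-0.2, 0.2, -0.9]
opening: 0.595
grip_force: 15.0
[ 0.036 -0.01   0.194 -0.004] (dist mm 24)
q6 0.21
```

```bash
python3 -m inch '0.3 0.036 -0.005 0.1 0; 0.3 0.036 -0.005 0.15 0; 0.3 0.036 -0.005 0.18 0;0.3 0.036 -0.005 0.195 0;0.3 0.036 -0.005 0.195 0'
python3 -m inch '0.7 0 0 0 0; 0.8 0 0 0 0;0.8 0 0 0 0;0.8 0 0 -0.2 0; 0.8 0 0 -0.6 0; 0.8 0 0 -1 0;  0.8 0 -0.4 -1 0;  0.8 0 -0.8 -1 0; 0.8 0 -1 -1 0'
python3 -m inch '0.8 0 -0.4 -0.5 0;0.8 0 -0.8 -0.5 0;0.8 0 -0.8 -0.5 0;0.8 0 -0.8 -0.5 0'
python3 - <<'E'
from h import *
d=grab(7)
np.set_printoptions(precision=4,suppress=True)
dk=lambda im:np.clip((85-im[:,:,2].astype(np.float32))/20,0,1)
for g in G: 
    r=fit(d,[*g[:2],0],z=.04,mask=dk,ns=("top",));v=r[0][:2]-Q[:2];a=Q[2];print(r,v@[np.cos(a),np.sin(a)],v@[-np.sin(a),np.cos(a)])
im=cv2.resize(d["top"][160:260,205:365],None,fx=5,fy=5,interpolation=cv2.INTER_CUBIC);cv2.imwrite("pics/c7.png",im)
E
```

```text
t: 26.58
position: [0.5347, 0.1624, 0.0603]
eef_rot: [-0.0, 0.734, 0.679, -0.0]
contact_force: [-2.1, 0.6, 2.6]
opening: 0.593
grip_force: 15.0
t: 27.7
position: [0.4128, 0.1718, 0.1796]
eef_rot: [-0.0, 0.734, 0.679, -0.0]
contact_force: [0.6, 0.9, 0.3]
opening: 0.802
grip_force: 0.0
t: 28.2
position: [0.3198, 0.1793, 0.24]
eef_rot: [0.0, 0.734, 0.679, 0.001]
contact_force: [0.1, -0.7, -0.5]
opening: 0.802
grip_force: 0.0
(array([ 0.5091, -0.0083, -0.1122]), np.float64(45.88115310668945)) -0.03004387305652721 -0.07166775393073031
(array([0.5233, 0.0646, 0.0024]), np.float64(46.09660339355469)) -0.021557847196163358 0.002175768003329658
(array([ 0.5325,  0.1633, -0.0337]), np.float64(42.38420104980469)) -0.01994908973428417 0.10124079823405065
```

View pics/c7.png

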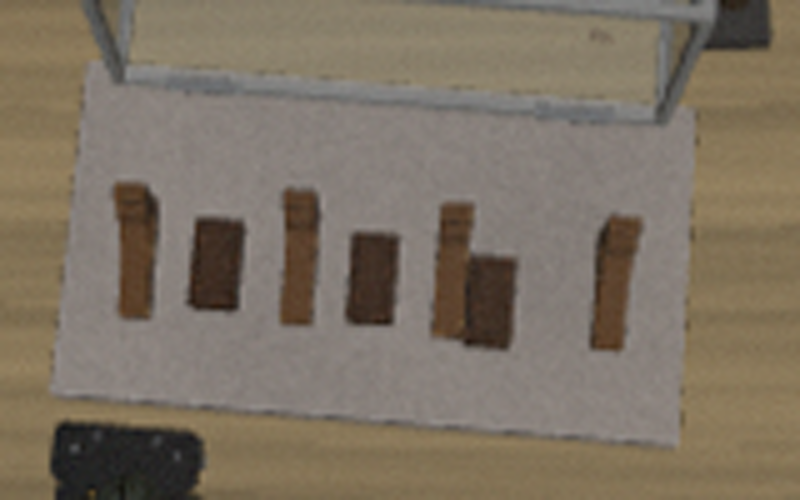

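Block 1, the right-hand one at (490,302) in the crop, was knocked against bracket 2. The other two sit mid-gap at (216,264) and (373,278). I'll re-grip block 1.

```bash
python3 - <<'E'
from h import *
row((.5115,-.0103,.18,-.095),(.5115,-.0103,.062,-.095))
E
```

```text
[-1.447  1.716  0.495  0.019] (dist mm 276)
[-1.446  1.717  1.478  0.019] (dist mm 323)
q6 0.35
```

```bash
python3 -m inch '0.8 -0.35 0.4 0.1 0; 0.8 -0.7 0.8 0.3 0; 0.8 -1 1 0.3 0;0.8 -1 1 0.3 0.02'; python3 -m inch '0.8 -0.25 0.35 0.1 0; 0.8 -0.45 0.7 0.2 0; 0.8 -0.45 0.71 0.2 0; 0.8 -0.45 0.71 0.4 0;0.8 -0.45 0.71 0.6 0;0.8 -0.45 0.71 0.8 0;0.8 -0.45 0.71 0.8 0;0.8 -0.45 0.71 0.8 0'
python3 - <<'E'
from h import *
d=grab(8)
row((.5115,-.0103,.062,-.095))
im=cv2.resize(d["scene"][190:270,200:300],None,fx=6,fy=6,interpolation=cv2.INTER_CUBIC);cv2.imwrite("pics/c8.png",im)
E
```

```text
t: 28.8
position: [0.4312, 0.0472, 0.2024]
eef_rot: [-0.001, 0.742, 0.67, -0.001]
contact_force: [-0.7, 0.2, -0.1]
opening: 0.799
grip_force: 0.0
t: 29.8
position: [0.5095, -0.011, 0.1087]
eef_rot: [0.0, 0.74, 0.673, 0.0]
contact_force: [-0.8, 0.0, -0.7]
opening: 0.795
grip_force: 0.0
[0.01  0.009 0.394 0.001] (dist mm 47)
q6 -0.10
```

View pics/c8.png

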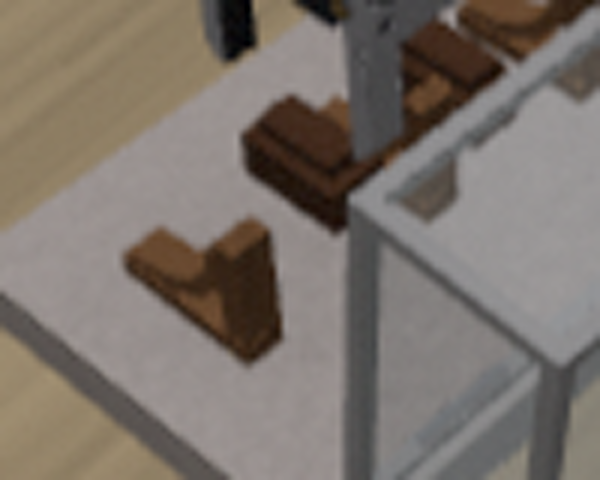

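The block is flat and upright next to bracket 2, at (300,165) in the crop, and the fingers straddle it.

```bash
python3 -m inch '0.8 0 0.005 0.15 0; 0.8 0 0.005 0.3 0; 0.8 0 0.005 0.38 0; 0.8 0 0.005 0.38 0; 0.3 0 0.005 0.38 0; 0.3 0 0.005 0.38 0; 0.3 0 0.005 0.38 0; 0.3 0 0.005 0.38 0' 15
python3 -m inch '0.3 0 0 -0.1 0; 0.3 0 0 -0.2 0;0.3 0 0 -0.2 0;0.3 0 0 -0.2 0'
python3 - <<'E'
from h import *
row((*G[0][:2],.088,Q[2]))
E
```

```text
t: 30.9
position: [0.5106, -0.0118, 0.063]
eef_rot: [0.001, 0.74, 0.673, 0.0]
contact_force: [0.3, 0.1, 3.3]
opening: 0.601
grip_force: 14.9
t: 31.4
position: [0.5097, -0.0116, 0.0863]
eef_rot: [-0.0, 0.74, 0.673, 0.0]
contact_force: [-1.5, 0.2, -0.9]
opening: 0.593
grip_force: 14.9
[-0.195  0.101 -0.014 -0.023] (dist mm 26)
q6 -0.10
```

```bash
python3 -m inch '0.3 -0.195 0.1 0 -0.022; 0.3 -0.195 0.1 0 -0.022; 0.3 -0.195 0.1 0 -0.022;0.3 -0.195 0.1 0 -0.022'
python3 - <<'E'
from h import *
row((*G[0][:2],.0635,Q[2]))
E
```

```text
t: 31.9
position: [0.519, -0.0354, 0.0859]
eef_rot: [-0.0, 0.734, 0.679, -0.0]
contact_force: [0.5, 0.0, -0.4]
opening: 0.594
grip_force: 14.9
[-0.005  0.006  0.187 -0.   ] (dist mm 22)
q6 -0.16
```

Place it, go up and back clear, then check all three.

```bash
python3 -m inch '0.3 -0.005 0.005 0.1 0; 0.3 -0.005 0.005 0.15 0; 0.3 -0.005 0.005 0.185 0; 0.3 -0.005 0.005 0.185 0; 0.7 -0.005 0.005 0.185 0; 0.8 -0.005 0.005 0.185 0;0.8 -0.005 0.005 0.185 0'
python3 -m inch '0.8 0 0 -0.3 0; 0.8 0 0 -0.7 0; 0.8 0 0 -1 0; 0.8 0 -0.4 -1 0; 0.8 0.3 -0.8 -1 0; 0.8 0.7 -0.9 -1 0;0.8 1 -1 -1 0'
python3 -m inch '0.8 0.4 0 0 0;0.8 0.8 0 0 0;0.8 1 0 0 0;0.8 1 0 0 0'
python3 - <<'E'
from h import *
d=grab(9)
c=lambda x,y:(205+x/5-.4,160+y/5-.4)
im=cv2.resize(d["top"][160:260,205:365],None,fx=5,fy=5,interpolation=cv2.INTER_CUBIC)
for y in(-.0985,0,.0995):
    for b,z in zip(BLK,(.026,.036)):
        p=((proj("top",pose(pose(b+[-.0175,y,0],0,0,0),*Q,.04))+.5-[205,160])*5).round().astype(np.int32);cv2.polylines(im,[cv2.convexHull(p)],True,(0,255,0))
cv2.imwrite("pics/c9.png",im)
E
```

```text
t: 32.78
position: [0.5204, -0.0368, 0.0643]
eef_rot: [0.0, 0.734, 0.679, 0.0]
contact_force: [0.7, 0.0, -0.4]
opening: 0.799
grip_force: 0.0
t: 33.65
position: [0.409, 0.0935, 0.1844]
eef_rot: [0.0, 0.734, 0.679, 0.001]
contact_force: [0.8, 0.4, -0.8]
opening: 0.798
grip_force: 0.0
t: 34.15
position: [0.4189, 0.213, 0.1842]
eef_rot: [0.0, 0.733, 0.68, 0.0]
contact_force: [-0.7, -0.5, -0.4]
opening: 0.802
grip_force: 0.0
```

View pics/c9.png

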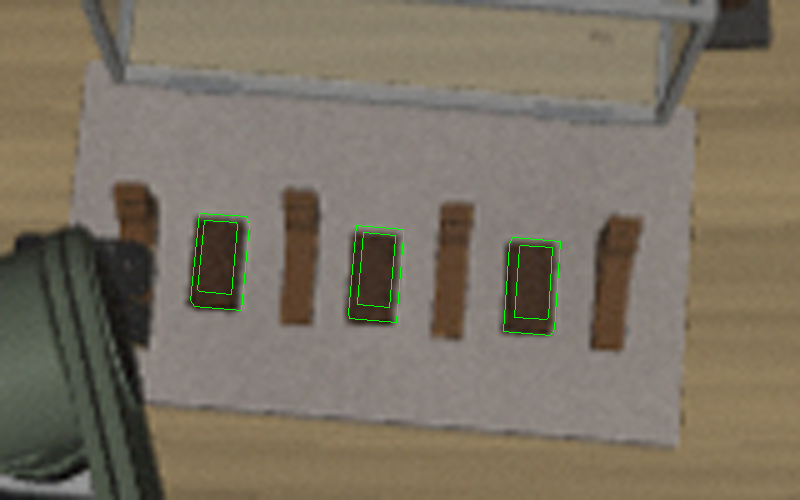

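All three blocks sit in the mid-gap outlines to within about 2 mm. Next I'll close the hood, starting with the open angle.

```bash
python3 - <<'E'
from h import *
d={n:cv2.imread(f"pics/{n}9.png") for n in M}
im=cv2.resize(d["scene"][90:290,230:400],None,fx=4,fy=3,interpolation=cv2.INTER_CUBIC)
for th,col in((1.66,(0,255,0)),(1.5,(0,0,255))):
    f=2.918-th;P=[(.095+.2256*np.cos(f),y,.04+.2256*np.sin(f)) for y in(-.055,.055)]
    p=((proj("scene",pose(np.array(P),*Q))+.5-[230,90])*[4,3]).round().astype(np.int32);cv2.polylines(im,[p],False,col)
cv2.imwrite("pics/c10.png",im)
f=2.918-1.66;H=w(Q,(.095+.2256*np.cos(f),0,.04+.2256*np.sin(f)));print(H)
row((*H[:2],.34,Q[2]),(*H[:2],.253,Q[2]))
E
```

```text
[0.70853455 0.04815203 0.25465317]
[-1.172  2.511 -1.3   -0.   ] (dist mm 367)
[-1.171  2.511 -0.575 -0.   ] (dist mm 340)
q6 0.36
```

View pics/c10.png

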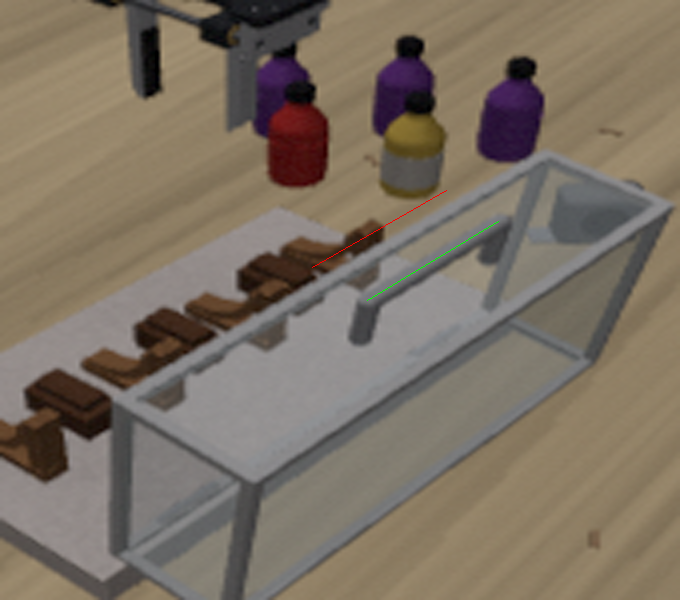

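The hood rests fully open; the handle matches the 1.66 prediction at (430,260) in the crop. Moving over it.

```bash
python3 -m inch '0.6 0 0 -0.5 0; 0.5 0 0 -1 0; 0.5 0 0.3 -1 0'; python3 -m inch '0.5 -0.3 0.35 -0.3 0; 0.5 -0.6 0.7 -0.33 0; 0.5 -0.8 1 -0.33 0'; python3 -m inch '0.5 -0.2 0.4 0 0; 0.5 -0.36 0.8 0 0; 0.5 -0.36 1 0 0; 0.5 -0.36 1 0 0'
python3 - <<'E'
from h import *
row((.7085,.0482,.34,Q[2]),(.7085,.0482,.253,Q[2]))
E
```

```text
t: 34.62
position: [0.4576, 0.2089, 0.3113]
eef_rot: [0.003, 0.734, 0.679, 0.006]
contact_force: [0.1, 0.2, -0.5]
opening: 0.522
grip_force: 0.0
t: 35.0
position: [0.5687, 0.1005, 0.3449]
eef_rot: [0.001, 0.735, 0.678, 0.001]
contact_force: [0.3, 0.7, 0.8]
opening: 0.5
grip_force: 0.0
t: 35.5
position: [0.6839, 0.0491, 0.3421]
eef_rot: [-0.001, 0.735, 0.678, -0.001]
contact_force: [-0.4, 0.1, -0.7]
opening: 0.502
grip_force: 0.0
[ 0.009  0.205  0.017 -0.005] (dist mm 25)
[ 0.009  0.207  0.742 -0.005] (dist mm 92)
q6 0.03
```

```bash
python3 -m inch '0.5 0 0.2 0 0; 0.5 0 0.2 0.2 0; 0.5 0 0.2 0.45 0; 0.5 0 0.2 0.65 0; 0.5 0 0.2 0.74 0; 0.5 0 0.2 0.74 0;0 0 0.2 0.74 0;0 0 0.2 0.74 0; 0 0 0.2 0.74 0;0 0 0.2 0.74 0' 20
python3 - <<'E'
from h import *
arc(1.66,np.arange(1.55,1.1,-.1));
arc(1.15,np.arange(1.05,.6,-.1));arc(.65,np.arange(.6,.24,-.05));arc(.25,np.arange(.22,-.06,-.03))
E
```

```text
t: 36.75
position: [0.7089, 0.0498, 0.2563]
eef_rot: [0.002, 0.734, 0.679, 0.002]
contact_force: [3.6, -0.3, 1.1]
opening: 0.124
grip_force: 20.0
1.55 dy -0.20 dz -0.05
1.45 dy -0.39 dz -0.08
1.35 dy -0.57 dz -0.09
1.25 dy -0.76 dz -0.08
1.15 dy -0.95 dz -0.05
1.05 dy -0.18 dz 0.05
0.95 dy -0.36 dz 0.11
0.85 dy -0.53 dz 0.19
0.75 dy -0.69 dz 0.29
0.65 dy -0.84 dz 0.40
0.60 dy -0.07 dz 0.06
0.55 dy -0.14 dz 0.13
0.50 dy -0.20 dz 0.20
0.45 dy -0.26 dz 0.27
0.40 dy -0.32 dz 0.34
0.35 dy -0.37 dz 0.42
0.30 dy -0.42 dz 0.50
0.25 dy -0.47 dz 0.58
0.22 dy -0.02 dz 0.05
0.19 dy -0.05 dz 0.10
0.16 dy -0.07 dz 0.15
0.13 dy -0.09 dz 0.21
0.10 dy -0.11 dz 0.26
0.07 dy -0.13 dz 0.31
0.04 dy -0.14 dz 0.37
0.01 dy -0.16 dz 0.42
-0.02 dy -0.17 dz 0.48
-0.05 dy -0.18 dz 0.53
```

```bash
python3 -m inch '0 0 -0.1 -0.03 0; 0 0 -0.2 -0.05 0; 0 0 -0.39 -0.08 0; 0 0 -0.57 -0.09 0; 0 0 -0.76 -0.08 0; 0 0 -0.95 -0.05 0' ; python3 -m inch '0 0 -0.18 0.05 0; 0 0 -0.36 0.11 0; 0 0 -0.53 0.19 0; 0 0 -0.69 0.29 0; 0 0 -0.84 0.4 0;0 0 -0.84 0.4 0'
python3 - <<'E'
from h import *
f=2.918-.65;row((*w(Q,(.095+.2256*np.cos(f),0,.04+.2256*np.sin(f))),Q[2]));
E
```

```text
t: 37.5
position: [0.5922, 0.0591, 0.2612]
eef_rot: [-0.0, 0.734, 0.679, 0.0]
contact_force: [1.1, 1.0, -0.3]
opening: 0.124
grip_force: 20.0
t: 38.25
position: [0.4898, 0.0671, 0.2096]
eef_rot: [-0.002, 0.734, 0.679, -0.002]
contact_force: [5.1, 0.8, -7.3]
opening: 0.119
grip_force: 20.0
[-0.017  0.044 -0.028 -0.   ] (dist mm 7)
q6 0.04
```

```bash
python3 -m inch '0 0 -0.05 0.06 0; 0 0 -0.11 0.13 0; 0 0 -0.17 0.2 0; 0 0 -0.22 0.27 0; 0 0 -0.28 0.34 0; 0 0 -0.33 0.42 0; 0 0 -0.38 0.5 0; 0 0 -0.43 0.58 0; 0 0 -0.43 0.58 0'
python3 - <<'E'
from h import *
for t in(.25,0):
    f=2.918-t;row((*w(Q,(.095+.2256*np.cos(f),0,.04+.2256*np.sin(f))),Q[2]));
E
```

```text
t: 39.38
position: [0.4409, 0.0708, 0.1422]
eef_rot: [-0.001, 0.734, 0.679, -0.0]
contact_force: [-1.7, 4.5, -1.9]
opening: 0.12
grip_force: 20.0
[-0.017 -0.013 -0.006 -0.001] (dist mm 3)
q6 0.04
[-0.017 -0.173  0.435 -0.001] (dist mm 56)
q6 0.04
```

```bash
python3 -m inch '0 0 -0.02 0.05 0; 0 0 -0.05 0.1 0; 0 0 -0.07 0.15 0; 0 0 -0.09 0.21 0; 0 0 -0.11 0.26 0; 0 0 -0.13 0.31 0; 0 0 -0.14 0.36 0; 0 0 -0.15 0.4 0; 0 0 -0.15 0.42 0; 0 0 -0.15 0.42 0'
```

```text
t: 40.62
position: [0.4233, 0.072, 0.0923]
eef_rot: [-0.001, 0.734, 0.679, -0.0]
contact_force: [-1.4, 5.6, -1.9]
opening: 0.123
grip_force: 20.0
```

```bash
python3 -m inch '0 0 0 0.01 0; 0 0 0 0.02 0; 0 0 0 0.03 0; 0 0 0 0.03 0'
```

```text
t: 41.12
position: [0.4231, 0.0719, 0.0908]
eef_rot: [-0.001, 0.734, 0.679, -0.001]
contact_force: [-8.8, 5.0, 14.5]
opening: 0.12
grip_force: 20.0
```

Hood shut (14 N upwards reaction). Releasing it and planning the bottle grasp.

```bash
python3 -m inch '0.3 0 0 0 0; 0.3 0 0 0 0; 0.3 0 0 -0.3 0; 0.3 0 0 -0.7 0; 0.3 0 0 -1 0; 0.3 0.3 -0.2 -1 0;0.3 0.7 -0.3 -1 0;0.3 1 -0.3 -1 0;0.3 1 -0.3 -1 0'
python3 - <<'E'
from h import *
np.set_printoptions(precision=4,suppress=True)
d=grab(11)
ims={n:cv2.imread(f"pics/{n}0.png") for n in M}
# neighbours: cap blobs
for nm,u in(("yel",(168.2,224.2)),("red",(179.5,252.5)),("pur1",(134.5,214.8)),("pur2",(138,246)),("pur3",(157,273))): print(nm,back("top",u,.112))
print("tape",back("top",(172,181),.04))
b=(.4881,.3986)
th=np.linspace(0,6.28,40);V=[]
def draw(n,P,k=5):
    im=cv2.resize(d[n],None,fx=k,fy=k,interpolation=cv2.INTER_CUBIC);c=None
    for r,z0,z1,x,y in P:
        q=np.concatenate([np.c_[x+r*np.cos(th),y+r*np.sin(th),0*th+z] for z in(z0,z1)])
        p=((proj(n,q)+.5)*k).round().astype(np.int32);cv2.polylines(im,[cv2.convexHull(p)],True,(0,255,0));c=p.mean(0).astype(int) if c is None else c
    c=np.clip(c,150,None);V.append(im[c[1]-130:c[1]+130,c[0]-130:c[0]+130])
for n in("top","scene"):
    draw(n,[(.024,0,.07,*b)])
    for j in((.687,-.336),(.521,-.410)):draw(n,[(.032,0,.06,*j)])
cv2.imwrite("pics/c11.png",np.vstack([np.hstack(V[:3]),np.hstack(V[3:])]))
row((*b,.2,0),)
E
```

```text
t: 42.25
position: [0.3976, 0.1954, 0.2092]
eef_rot: [0.001, 0.733, 0.68, 0.0]
contact_force: [0.9, 0.3, -0.3]
opening: 0.3
grip_force: 0.0
yel [0.4866 0.397 ]
red [0.402  0.3586]
pur1 [0.5149 0.5011]
pur2 [0.4208 0.4838]
pur3 [0.3418 0.422 ]
tape [0.6383 0.4147]
[ 1.761  0.623  0.073 -0.098] (dist mm 224)
q6 0.34
```

View pics/c11.png

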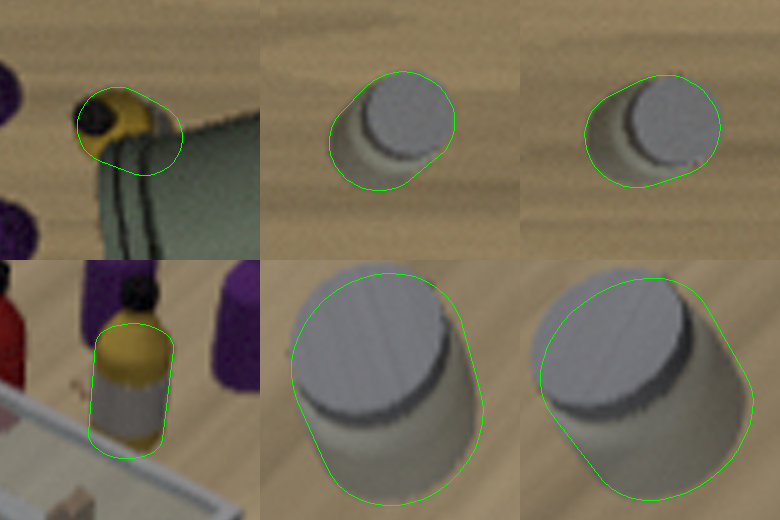

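The outlines sit on the bottle and both jars. The target midpoint is (0.604, -0.373).

```bash
python3 -m inch '0.5 0.4 0.15 -0.1 0; 0.8 0.8 0.3 -0.1 0; 0.8 1 0.4 -0.1 0'; python3 -m inch '0.8 0.4 0.12 0 0; 0.8 0.76 0.22 0 0; 0.8 0.76 0.22 0 0.15; 0.8 0.76 0.22 0 0.233; 0.8 0.76 0.22 0 0.233;0.8 0.76 0.22 0 0.233'
python3 - <<'E'
from h import *
row((.4881,.398,.11,-.26),(.4881,.398,.052,-.26))
E
```

```text
t: 42.72
position: [0.456, 0.3104, 0.2212]
eef_rot: [0.0, 0.734, 0.679, 0.0]
contact_force: [-0.6, -0.7, -0.8]
opening: 0.583
grip_force: 0.0
t: 43.48
position: [0.4883, 0.398, 0.2211]
eef_rot: [0.0, 0.793, 0.609, -0.0]
contact_force: [0.2, 0.1, 0.6]
opening: 0.802
grip_force: 0.0
[ 0.    -0.002  0.926 -0.001] (dist mm 111)
[ 0.00e+00 -2.00e-03  1.41e+00 -1.00e-03] (dist mm 169)
q6 0.81
```

```bash
python3 -m inch '0.8 0 0 0.3 0; 0.8 0 0 0.6 0; 0.8 0 0 0.8 0; 0.8 0 0 0.93 0; 0.8 0 0 0.93 0'; python3 -m inch '0.8 0 0 0.15 0; 0.8 0 0 0.3 0; 0.8 0 0 0.42 0; 0.8 0 0 0.48 0; 0.8 0 0 0.48 0; 0.3 0 0 0.48 0; 0.3 0 0 0.48 0; 0.3 0 0 0.48 0; 0.3 0 0 0.48 0' 20
python3 -m inch '0.3 0 0 -0.1 0; 0.3 0 0 -0.3 0; 0.3 0 0 -0.6 0; 0.3 0 0 -0.9 0;0.3 0 0 -1 0'
python3 -m inch '0.3 0 0 -0.3 0; 0.3 0 0 -0.6 0; 0.3 0 0 -0.65 0; 0.3 0 0 -0.65 0'
python3 - <<'E'
from h import *
row((.604,-.373,.25,-1.152))
E
```

```text
t: 44.1
position: [0.4872, 0.3983, 0.1085]
eef_rot: [-0.0, 0.793, 0.609, -0.001]
contact_force: [0.2, 0.3, 0.2]
opening: 0.804
grip_force: 0.0
t: 45.22
position: [0.4886, 0.3993, 0.0528]
eef_rot: [0.0, 0.793, 0.609, 0.001]
contact_force: [1.6, -1.3, 0.9]
opening: 0.511
grip_force: 20.0
t: 45.85
position: [0.4888, 0.4, 0.1752]
eef_rot: [0.0, 0.793, 0.609, 0.002]
contact_force: [0.8, 0.7, -2.7]
opening: 0.509
grip_force: 20.0
t: 46.35
position: [0.4871, 0.3987, 0.2486]
eef_rot: [-0.0, 0.793, 0.609, -0.001]
contact_force: [-0.2, 0.9, -3.1]
opening: 0.509
grip_force: 20.0
[-5.963  2.597 -0.007  1.135] (dist mm 781)
q6 0.81
```

```bash
python3 -m inch '0.3 -0.25 0.1 0 0; 0.3 -0.6 0.25 0 0; 0.3 -1 0.43 0 0'; python3 -m inch '0.3 -0.4 0.18 0 0; 0.3 -0.8 0.35 0 0; 0.3 -1 0.43 0 0';python3 -m inch '0.3 -0.4 0.18 0 0; 0.3 -0.8 0.35 0 0; 0.3 -1 0.43 0 0';python3 -m inch '0.3 -0.4 0.18 0 0; 0.3 -0.8 0.35 0 0; 0.3 -1 0.43 0 0';python3 -m inch '0.3 -0.3 0.13 0 0.15; 0.3 -0.7 0.3 0 0.35; 0.3 -1 0.43 0 0.55; 0.3 -1 0.43 0 0.75; 0.3 -1 0.43 0 0.95; 0.3 -1 0.43 0 1;0.3 -1 0.43 0 1'
python3 - <<'E'
from h import *
row((.604,-.373,.25,-1.152),(.604,-.373,.15,-1.152))
E
```

```text
t: 46.72
position: [0.5051, 0.2685, 0.2467]
eef_rot: [-0.001, 0.792, 0.61, -0.003]
contact_force: [0.6, -0.0, -2.0]
opening: 0.506
grip_force: 20.0
t: 47.1
position: [0.5242, 0.1379, 0.2469]
eef_rot: [-0.001, 0.794, 0.608, -0.002]
contact_force: [0.8, 0.9, -2.3]
opening: 0.507
grip_force: 20.0
t: 47.48
position: [0.5432, 0.009, 0.247]
eef_rot: [-0.002, 0.794, 0.608, -0.002]
contact_force: [0.1, 0.8, -1.3]
opening: 0.51
grip_force: 20.0
t: 47.85
position: [0.5621, -0.1201, 0.2467]
eef_rot: [-0.002, 0.794, 0.608, -0.002]
contact_force: [-1.1, 0.3, -2.3]
opening: 0.509
grip_force: 20.0
t: 48.72
position: [0.5812, -0.2464, 0.2469]
eef_rot: [-0.002, 0.966, 0.26, -0.002]
contact_force: [0.8, 0.9, -2.0]
opening: 0.509
grip_force: 20.0
[-0.365  1.008 -0.03   0.136] (dist mm 129)
[-0.363  1.011  0.804  0.136] (dist mm 161)
q6 0.51
```

```bash
python3 -m inch '0.3 -0.15 0.4 0 0.136; 0.3 -0.3 0.8 0 0.136; 0.3 -0.365 1 0 0.136; 0.3 -0.365 1 0.3 0.136; 0.3 -0.365 1 0.6 0.136; 0.3 -0.365 1 0.8 0.136; 0.3 -0.365 1 0.8 0.136;0.3 -0.365 1 0.8 0.136'
python3 - <<'E'
from h import *
row((.604,-.373,.055,-1.152))
d=grab(12)
im=np.hstack([cv2.resize(d["scene"][290:400,80:260],(440,270)),cv2.resize(d["top"][140:250,360:470],(330,270))]);cv2.imwrite("pics/c12.png",im)
E
```

```text
t: 49.72
position: [0.6051, -0.373, 0.1545]
eef_rot: [0.0, 0.978, 0.208, 0.0]
contact_force: [0.0, 0.1, -2.0]
opening: 0.506
grip_force: 20.0
[-0.008 -0.004  0.829 -0.   ] (dist mm 99)
q6 0.48
```

View pics/c12.png

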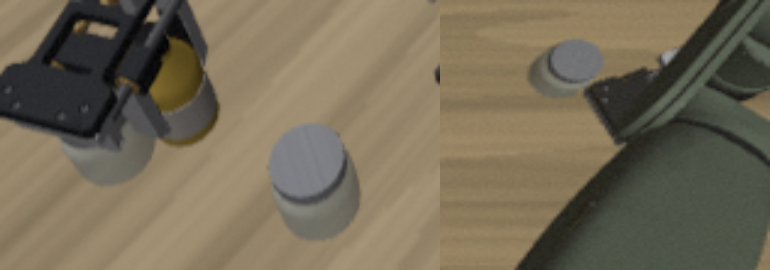

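The bottle hangs upright above the gap between the jars, clear of both. Lowering.

```bash
python3 -m inch '0.3 -0.005 0 0.25 0; 0.3 -0.005 0 0.45 0; 0.3 -0.005 0 0.6 0; 0.3 -0.005 0 0.72 0; 0.3 -0.005 0 0.79 0; 0.3 -0.005 0 0.83 0; 0.3 -0.005 0 0.835 0; 0.3 -0.005 0 0.835 0'
python3 -m inch '0.6 0 0 0 0; 0.8 0 0 0 0; 0.8 0 0 0 0; 0.8 0 0 -0.3 0; 0.8 0 0 -0.6 0; 0.8 0 0 -1 0'
python3 -m inch '0.8 0 0 -0.4 0; 0.8 0 -0.3 -0.8 0; 0.8 0 -0.6 -0.8 0; 0.8 0.2 -1 -0.8 0'
python3 -m inch '0.8 0.4 -0.2 0 0; 0.8 0.8 -0.4 0 0; 0.8 1 -0.5 0 0; 0.8 1 -0.5 0 0'
python3 - <<'E'
from h import *
d=grab(13); print(status.get_obs()["position"])
cv2.imwrite("pics/c13.png",np.hstack([d["scene"][150:400,80:400],cv2.resize(d["top"][140:265,205:465],None,fx=1.8,fy=2)]))
E
```

```text
t: 50.82
position: [0.6046, -0.3735, 0.0546]
eef_rot: [0.001, 0.978, 0.208, 0.0]
contact_force: [0.4, -0.6, -2.9]
opening: 0.507
grip_force: 20.0
t: 51.58
position: [0.6034, -0.3726, 0.1737]
eef_rot: [-0.001, 0.978, 0.208, -0.001]
contact_force: [0.6, -0.0, 0.0]
opening: 0.802
grip_force: 0.0
t: 52.08
position: [0.5769, -0.2542, 0.2716]
eef_rot: [0.001, 0.979, 0.206, 0.001]
contact_force: [0.2, 0.5, -0.0]
opening: 0.801
grip_force: 0.0
t: 52.58
position: [0.6634, -0.1484, 0.2698]
eef_rot: [0.0, 0.978, 0.209, 0.0]
contact_force: [0.4, -0.1, -0.3]
opening: 0.8
grip_force: 0.0
[ 0.66226361 -0.15080429  0.26982731]
```

View pics/c13.png

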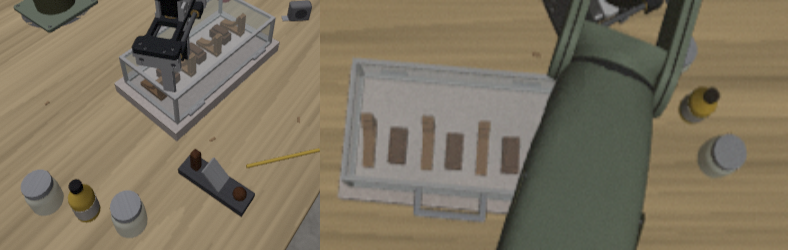

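```bash
python3 - <<'E'
from h import *
a=cv2.imread("pics/top0.png");b=cv2.imread("pics/top13.png");s=cv2.imread("pics/scene0.png");u=cv2.imread("pics/scene13.png")
def sh(p,q,x0,y0,x1,y1):
    r=cv2.matchTemplate(q[y0-4:y1+4,x0-4:x1+4],p[y0:y1,x0:x1],cv2.TM_CCOEFF_NORMED);_,m,_,l=cv2.minMaxLoc(r);return l[0]-4,l[1]-4,round(m,3)
print("handle",sh(a,b,250,230,305,252),"hood back",sh(a,b,215,165,290,185),"jars scene",sh(s,u,185,335,230,390),sh(s,u,98,315,145,368),"tape",sh(a,b,155,165,190,197),"plane",sh(s,u,255,295,335,360))
# bottle cap dark blob in scene
m=(u[320:375,140:185].max(2)<45).astype(np.uint8);ys,xs=np.nonzero(m);c=(xs.mean()+140,ys.mean()+320);print(c,back("scene",c,.105))
E
```

```text
handle (0, 0, 0.986) hood back (0, 0, 0.982) jars scene (0, 0, 0.997) (0, 0, 0.998) tape (0, 0, 0.993) plane (0, 0, 0.999)
(np.float64(155.53333333333333), np.float64(336.4866666666667)) [ 0.60314044 -0.37456455]
```

The hood, jars, tape and plane are all at their starting positions, and the bottle is at (0.603, -0.374), within about 2 mm of the midpoint. Handing in.

```bash
python3 -c "
from rig import order; print(order.sign_off())"
```

```text
the job is handed in; nothing more can be done
None
```

Handed in at about 53 s: all three blocks sit mid-gap in line with the brackets (block 1 was knocked aside mid-run and reset), the hood is gently shut, and the bottle stands midway between the undisturbed jars; I viewed 16 pictures, two over the 14 allowed.

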